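Ratchet the fixture table round to its station and bottom the index plunger

ROBOT

A 6-joint arm with a two-finger parallel gripper is mounted at the origin on the work surface. World frame = base frame: x ahead of the robot, y to its left, z up, the work surface at z = 0. Lengths are in m, angles in rad, forces in N, time in s.
With the tool pointing down it reaches from about 0.35 to 0.975 m from the base axis. Payload 4.9 kg.
Tool frame: the origin (TCP) lies midway between the tips of the shut fingers; the grasp point (between the pads) lies 19 mm behind it; z points along the fingers, y is the direction in which the jaws open and shut (so a half turn about z gives the same grasp; the last joint's range is limited). The gripper opens to 85 mm and grips with 20 to 120 N. Pads are 22 mm wide; open, the fingers measure 114 mm over their backs; the gripper's body (76 mm by 85 mm) begins 54 mm behind the grasp point. The pads swing forward as they close: fully open they stand 13 mm farther back than shut.
Start: joints at [1.214, 0.053, 1.613, -0, 1.476, -0.119], TCP at [0.147, 0.607, 0.231] pointing down, gripper open.
Joint ranges: [-3.01, 3.01], [-1.01, 2.22], [0.06, 2.58], [-1.02, 4.17], [0.09, 2.62], [-3.14, 3.14]. Speed limits (rad/s): [2.57, 2.57, 3.14, 3.14, 3.14, 3.14].

INTERFACE

Orientations are given as a rotation vector (axis times angle).
In Python, from station import ctrl gives the robot as it stands.
- The arm moves only by the tool play_rows, never from a script. Its argument "motion" is a list that holds one entry, the list of rows, each a list of 7 numbers: the closure, from -1 (fully open) to 1 (shut), then the shift along the tool's x, y, z in cm, then the turn, a rotation vector about the tool's x, y, z in degrees. A call has 1 to 20 rows; each row is the pose to reach, as a shift and turn from the pose measured when the call began, along the tool's axes at that moment; what a row does not reach only later rows make up. A row lasts 1/8 s, in which the tool goes at most 62.5 mm and 10.7 degrees, less where a joint would pass 70% of its speed; a pose out of reach is approached as far as the arm can. A call with a gripper value outside its range is refused whole. The fingers move at their own pace and stop on an object; "newtons" is the grip in N (left out, the last holds). Time passes only in rows, so rows that repeat a pose let the fingers close. It gives the time, the measured TCP pose, the force and the opening at its end, in the units of the state.
- ctrl.get_obs(): the state, without advancing time (a new reading comes with each control period).
- ctrl.get_image(name): name is "scene" or "side" or "wrist"; returns a dict with "color" (384x512x3 uint8, red, green, blue), "mtx" (3x3 intrinsics, pixels), "T" (4x4, takes a point from camera to world coordinates). Camera axes: x right, y up, looking along -z (the intrinsics and any distortion apply to the point x, -y, -z); pixel columns grow to the right and rows downward; lengths in m; the calibration is good to about 2 mm. A picture is of the moment at which its call begins. There is no depth.
- ctrl.finish_job(): hands the job in, once; it reports no verdict.
The state is a dict: "t": time; "q": joint angles; "dq": joint speeds; "effort": joint torques, N m; "tool_pos": TCP position; "tool_rot": TCP orientation; "contact_force": force on the tool from outside, world axes, zero at the start; "wrist_torque": the same for the moment, N m; "opening": finger opening in m.
Only numpy, scipy, OpenCV 4.12 (cv2) and the standard library are available. Lean on these libraries where they do the work, as an engineer would, in place of code of your own. Each camera call takes 0.05 s, during which the arm holds its last target.

TASK

First check the table's ratchet by swinging its lever the loose way, right to its stop, while the round table stands still. Then work the lever to and fro, driving the table round until its socket comes to rest under the index plunger, and press the plunger straight down until it bottoms in the blind socket, keeping it pressed there for a full second before letting go. Turn the table only by the lever, never by touching the table or the moulding on it, and leave the other things on the bench where they are.

Things in the scene. Friction and masses are not known exactly. Their poses are not given: they have to be found in the camera images.
- stand: Fixed green-painted stand of the ratchet turntable: round foot (124 mm across) on the bench. Origin on the bench on the table's vertical turning axis. Its +y axis points to the middle of the lever's swing, its -y axis to the plunger bracket: an upright column 36 x 30 mm, 130 mm from the axis, 135 mm tall, with an arm reaching in over the table's rim (arm 113 to 135 mm above the bench).
- table_plate: Round aluminium table, z axis up, that turns on the stand, with its ring of 24 dark saw teeth (220 mm across the teeth, tooth pitch 15 degrees); its top is 82 mm above the bench. A black moulded fan ring (104 mm across, top 118 mm above the bench) is clamped in its middle. Origin on the turning axis at bench level. Not to be touched by the robot.
- turntable (a joint): Angle of the table in rad, growing counter-clockwise seen from above; at 0 (or a full turn on) the socket is exactly under the plunger. It starts between about -2.8 and -1.35, so it needs two to four strokes of the lever. Stiff (0.6 N m): it stays where it is left. It can only be driven counter-clockwise, so a table driven past the plunger has to go right round again; the plunger still enters if the socket is up to about 3 degrees off.
- socket (a point): Centre of the mouth of the table's only hole, a blind socket 25 mm across and 25 mm deep, 80 mm from the turning axis, in the table's top.
- lever (a joint): Angle of the steel ratchet lever in rad, growing counter-clockwise seen from above, 0 when it points along the stand's +y; stops at -0.6 and +0.6. Pushed counter-clockwise (growing) its spring pawl takes up at most one tooth (0.26 rad) and then grips and carries the table with it; pushed clockwise (falling) it clicks loosely over the teeth and the table stands still. About 5 N at the handle drives the table, 1 to 2 N swings it loose; it stays where it is left.
- lever_top (a point): Centre of the top of the lever's upright black handle post, 22 mm in diameter, 162 mm from the turning axis; the post is free from 80 mm to 130 mm above the bench (the steel pawl housing just inboard of it, 123 to 145 mm from the axis, is 75 mm high).
- plunger (a joint): Travel of the upright steel index plunger in m, 0 as it starts (raised, tip 12 mm above the table), growing downward. Over the plain table it stops at 0.012; in the socket it bottoms at about 0.037. Stiff slide (3 N): it stays where it is left.
- plunger_knob: Black round knob on top of the plunger, 42 mm in diameter, 18 mm high, for pressing down. Origin at the centre of its underside.
- knob_top (a point): Centre of the knob's top face on the plunger's axis, 80 mm from the turning axis on the stand's -y side; 198 mm above the bench when raised, about 161 mm when bottomed.
- tape_a: Bystander: roll of clear tape lying flat, 100 mm across, 48 mm high, beside the turntable. Origin under its centre.
- tape_b: Bystander: the same kind of tape roll beyond the lever's end. Origin under its centre.
- tumbler: Bystander: lavender drinking tumbler, 74 mm across, 166 mm tall, standing beside the turntable. Origin under its centre.
- spray_can: Bystander: plain aluminium can, 54 mm across, 180 mm tall, standing near the plunger bracket on the robot's side. Origin under its centre.
- cutters: Bystander: blue-handled side cutters lying flat, about 142 mm long, 60 mm wide, 15 mm high, on the robot's side of the turntable. Origin on the bench near mid length, x axis towards the jaws.
- phone: Bystander: black phone lying flat, 150 x 74 x 9 mm, to the right. Origin under its centre.
- moulding: Bystander: loose black moulded ring, 160 mm across, 55 mm high, to the left. Origin under its centre.
- marker: Bystander: blue marker pen with white cap, about 134 mm long, 14 mm thick, lying front left. Origin under it near mid length.

How it is judged:
By the outcome, as a careful person would: the job done as asked, in the order asked, and still so for the second after the job is handed in, with the robot touching nothing.
It also fails if it takes over 67 s, if anything falls off the work surface, if the arm or the gripper's body presses on something with over 40 N, if the wrist force passes 120 N, or if a joint passes its speed limit or range.

## Working session

There is one attempt and no reset: what is moved stays moved. The work goes in short steps, Python scripts to look and compute and a tool call to move; the robot and the scene stay as the last step left them, time stands still between calls to the robot, and variables do not carry over. Pictures are saved under pics/ and viewed, and the job is handed in when it is done.

Besides the shell and the picture viewer there is one more tool, called after "Emit:" in YAML: its name, and indented under it one key for each argument. play_rows: Moves the arm, as the interface text tells. Its arguments: {"type":"object","properties":{"motion":{"type":"array"},"newtons":{"type":"number"}},"required":["motion"]}

```bash
mkdir -p pics; python3 - <<'E'
from station import ctrl
import cv2,numpy as np
o=ctrl.get_obs();print({k:np.round(v,3).tolist() for k,v in o.items()})
for n in("scene","side","wrist"):
    d=ctrl.get_image(n);cv2.imwrite(f"pics/{n}0.png",d["color"][...,::-1]);print(n,d["mtx"].round(1).tolist(),d["T"].round(3).tolist(),[k for k in d])
E
```

```text
{'t': 0.0, 'q': [1.214, 0.053, 1.614, -0.0, 1.476, -0.119], 'dq': [-0.0, 0.0, 0.0, -0.0, -0.0, 0.001], 'effort': [0.001, -39.366, -37.019, 0.0, 0.007, -0.0], 'tool_pos': [0.147, 0.607, 0.23], 'tool_rot': [-0.373, -3.119, 0.003], 'contact_force': [-0.93, 0.252, -0.257], 'wrist_torque': [0.028, 0.035, 0.006], 'opening': 0.085}
scene [[426.6, 0.0, 255.1], [0.0, 426.6, 192.4], [0.0, 0.0, 1.0]] [[-0.892, -0.303, 0.336, 0.929], [0.452, -0.626, 0.636, 0.793], [0.017, 0.719, 0.695, 1.039], [0.0, 0.0, 0.0, 1.0]] ['color', 'mtx', 'T']
side [[352.8, 0.0, 254.8], [0.0, 352.8, 191.1], [0.0, 0.0, 1.0]] [[-0.908, 0.313, -0.278, 0.157], [-0.419, -0.682, 0.6, 0.766], [-0.002, 0.661, 0.75, 1.112], [0.0, 0.0, 0.0, 1.0]] ['color', 'mtx', 'T']
wrist [[283.9, 0.0, 257.9], [0.0, 283.9, 195.0], [0.0, 0.0, 1.0]] [[0.236, -0.931, -0.277, 0.076], [0.972, 0.226, 0.071, 0.624], [-0.004, -0.286, 0.958, 0.373], [0.0, 0.0, 0.0, 1.0]] ['color', 'mtx', 'T']
```

View pics/scene0.png

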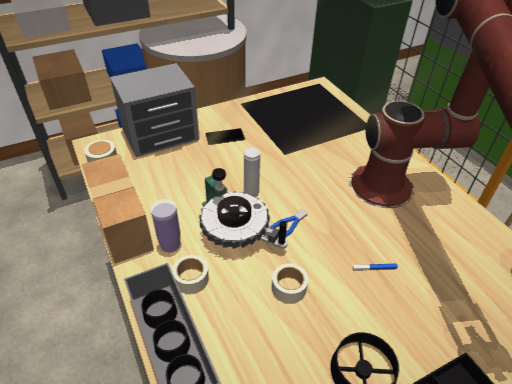

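View pics/side0.png

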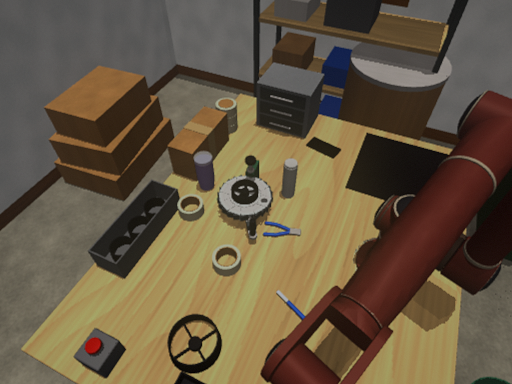

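View pics/wrist0.png

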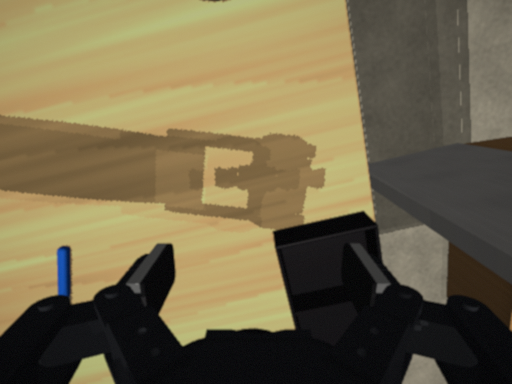

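```bash
python3 - <<'E'
import cv2
a=cv2.imread("pics/scene0.png")[135:265,180:320];cv2.imwrite("pics/scene0c.png",cv2.resize(a,None,fx=5,fy=4.6*1.087,interpolation=2)[:600] if 0 else cv2.resize(a,(644,598),interpolation=2))
a=cv2.imread("pics/side0.png")[145:255,195:315];cv2.imwrite("pics/side0c.png",cv2.resize(a,(600,550),interpolation=2))
E
```

```text
(no output)
```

View pics/scene0c.png

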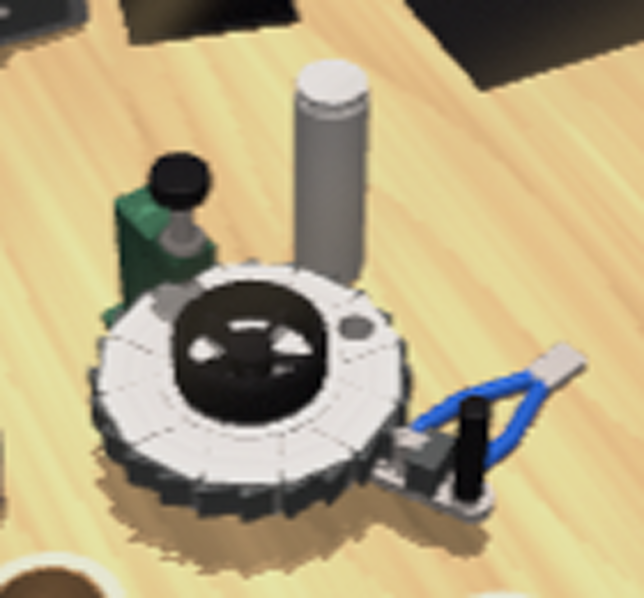

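View pics/side0c.png

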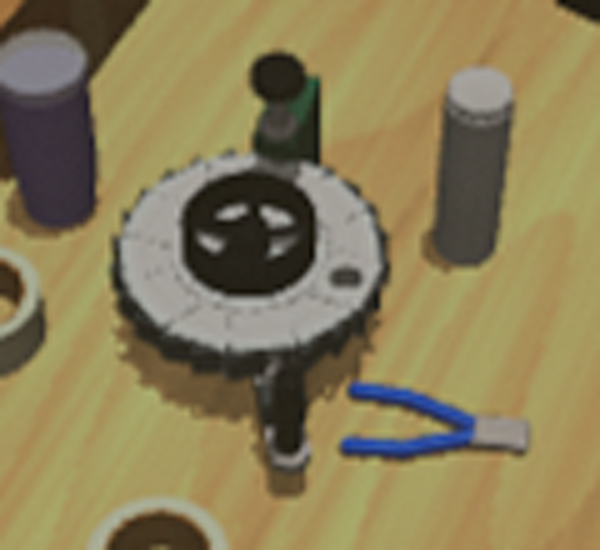

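The socket shows at scene px ≈(257,206) and side px ≈(264,200). The knob is at scene (219,172) and side (251,160), the lever post top at scene (283,223) and side (253,219). Next I'll cast rays and fit the table's top ellipse.

```bash
cat > h.py <<'E'
import numpy as np,cv2
from station import ctrl
def ray(d,p):
    x=np.linalg.solve(d["mtx"],[p[0],p[1],1]);r=d["T"][:3,:3]@np.array([x[0],-x[1],-x[2]]);return d["T"][:3,3],r/np.linalg.norm(r)
def onz(d,p,z):
    o,r=ray(d,p);return o+r*(z-o[2])/r[2]
def tri(d1,p1,d2,p2):
    A=[];b=[]
    for d,p in((d1,p1),(d2,p2)):
        o,r=ray(d,p);M=np.eye(3)-np.outer(r,r);A.append(M);b.append(M@o)
    return np.linalg.lstsq(np.vstack(A),np.hstack(b),rcond=None)[0]
def proj(d,X):
    c=np.linalg.inv(d["T"])@np.append(X,1);u=d["mtx"]@np.array([c[0],-c[1],-c[2]]);return u[:2]/u[2]
E
python3 - <<'E'
from h import *
import pickle
D={n:ctrl.get_image(n) for n in("scene","side")}
pickle.dump(D,open("D0.pkl","wb"))
s,e=D["scene"],D["side"]
for nm,p,q,z in(("sock",(257.4,206.1),(264,200.4),.082),("knob",(219.1,172.4),(250.6,159.4),.198),("lev",(282.8,222.5),(252.8,219),.130)):
    print(nm,tri(s,p,e,q).round(4),onz(s,p,z).round(4),onz(e,q,z).round(4))
# table top: bright low-sat mask
for n,d,box in(("scene",s,(195,185,275,250)),("side",e,(215,170,276,225))):
    c=d["color"];hsv=cv2.cvtColor(c,cv2.COLOR_RGB2HSV)
    m=((hsv[...,1]<45)&(hsv[...,2]>110)).astype(np.uint8)
    k=np.zeros_like(m);x0,y0,x1,y1=box;k[y0:y1,x0:x1]=1;m*=k
    nn,l,st,_=cv2.connectedComponentsWithStats(m);i=1+st[1:,4].argmax()
    cs=cv2.findContours((l==i).astype(np.uint8),0,1)[0];h=cv2.convexHull(max(cs,key=len))[:,0]
    P=np.array([onz(d,p,.082) for p in h]);
    A=np.c_[2*P[:,:2],np.ones(len(P))];
    w=np.ones(len(P),bool)
    for _ in range(4):
        r=np.linalg.lstsq(A[w],(P[w,:2]**2).sum(1),rcond=None)[0];R=np.sqrt(r[2]+r[0]**2+r[1]**2);res=np.hypot(*(P[:,:2]-r[:2]).T)-R;w=abs(res)<.004
    print(n,st[i],r[:2].round(4),R.round(4),w.sum(),len(w))
E
```

```text
sock [ 0.4872 -0.0273  0.0812] [ 0.4879 -0.0243  0.082 ] [ 0.4875 -0.0289  0.082 ]
knob [ 0.5784 -0.1049  0.1937] [ 0.5803 -0.0993  0.198 ] [ 0.5767 -0.1018  0.198 ]
lev [0.4733 0.103  0.1287] [0.4744 0.1066 0.13  ] [0.4735 0.1012 0.13  ]
scene [ 201  185   68   56 1694] [ 0.5677 -0.0245] 0.1022 24 26
side [219 176  52  39 982] [ 0.5686 -0.0267] 0.1001 26 26
```

```bash
cat >> h.py <<'E'
from scipy.spatial.transform import Rotation as Ro
def tgt(jaw_deg):  # tool down, tool y axis at jaw angle (world)
    a=np.radians(jaw_deg);y=np.array([np.cos(a),np.sin(a),0]);z=np.array([0,0,-1.]);return Ro.from_matrix(np.c_[np.cross(y,z),y,z])
def rows(targets,close,o=None):
    o=o or ctrl.get_obs();R=Ro.from_rotvec(o["tool_rot"]);
    for p,j in targets:
        s=R.inv().apply(np.array(p)-o["tool_pos"])*100;t=(R.inv()*tgt(j)).as_rotvec(degrees=True)
        print([close]+[float(v) for v in s.round(2)]+[float(v) for v in t.round(1)])
def jaw():
    o=ctrl.get_obs();y=Ro.from_rotvec(o["tool_rot"]).as_matrix()[:,1];return np.degrees(np.arctan2(y[1],y[0]))
E
python3 - <<'E'
from h import *
import pickle
D=pickle.load(open("D0.pkl","rb"));s,e=D["scene"],D["side"]
print("tumbler",onz(s,(165,208),.166),onz(e,(203,158),.166)); print("can",onz(s,(252,154),.18),onz(e,(291,163),.18))
print("tapeb",onz(s,(290,279),.048),onz(e,(226,258),.048))
rows([((.44,.14,.21),36)],-1)
E
```

```text
tumbler [ 0.7646952 -0.0600206  0.166    ] [ 0.76347598 -0.06199722  0.166     ]
can [ 0.44305397 -0.15439438  0.18      ] [ 0.43744148 -0.16479814  0.18      ]
tapeb [0.51904641 0.2360808  0.048     ] [0.51316605 0.23608259 0.048     ]
[-1, -39.47, -38.5, 2.11, -0.1, 0.0, 40.4]
```

Emit:
play_rows:
  motion:
    - [[-1, -4, -4, 0, 0, 0, 4], [-1, -8, -8, 0, 0, 0, 8], [-1, -12, -12, 0.5, 0, 0, 12], [-1, -16, -16, 1, 0, 0, 16], [-1, -20, -20, 1, 0, 0, 20], [-1, -24, -24, 1, 0, 0, 24], [-1, -28, -28, 1, 0, 0, 28], [-1, -32, -32, 1, 0, 0, 32], [-1, -36, -36, 1, 0, 0, 36], [-1, -39, -38.5, 1, 0, 0, 40.4], [-1, -39.5, -38.5, 1, 0, 0, 40.4], [-1, -39.5, -38.5, 1, 0, 0, 40.4], [-1, -39.5, -38.5, 1, 0, 0, 40.4]]

```text
t: 1.88
tool_pos: [0.4397, 0.1409, 0.2209]
tool_rot: [-1.424, -2.8, 0.002]
contact_force: [0.0, -0.1, 0.6]
opening: 0.0855
```

```bash
python3 - <<'E'
from h import *
import pickle
d=ctrl.get_image("wrist");pickle.dump(d,open("W1.pkl","wb"));cv2.imwrite("pics/wrist1.png",d["color"][...,::-1])
o=ctrl.get_obs();print(o["t"],o["tool_pos"],o["contact_force"],jaw())
E
```

```text
1.925 [0.43972119 0.14087261 0.22096363] [ 0.06051555 -0.09522787 -0.31584622] 36.09776551006464
```

View pics/wrist1.png

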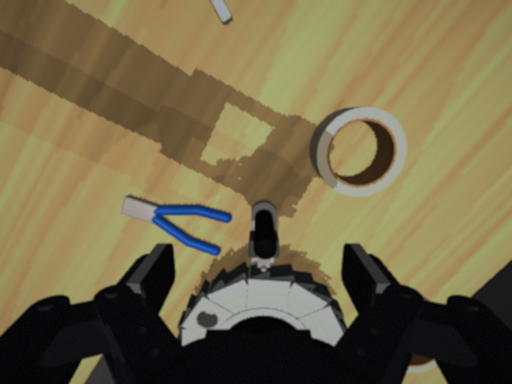

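The wrist view shows the socket at (208,320), the post at about (264,205–250) with its top at the lower end, and the table rim arc.

```bash
python3 - <<'E'
from h import *
import pickle
d=pickle.load(open("W1.pkl","rb"))
a=d["color"][190:345,170:360,::-1];cv2.imwrite("pics/wrist1c.png",cv2.resize(a,(760,600),interpolation=2))
print(onz(d,(208,320),.082)); 
for v in (235,240,245,250): print(v,onz(d,(264.5,v),.13))
print(proj(d,[.4735,.103,.13]),proj(d,[.4735,.103,.08]),proj(d,[.568,-.0256,.082]))
E
```

```text
[ 0.48952691 -0.03028059  0.082     ]
235 [0.4644453  0.11580384 0.13      ]
240 [0.46736881 0.11184207 0.13      ]
245 [0.4703249  0.10783614 0.13      ]
250 [0.47331412 0.10378532 0.13      ]
[264.15357713 250.7342368 ] [263.27208928 228.80253429] [263.19972303 348.55585932]
```

View pics/wrist1c.png

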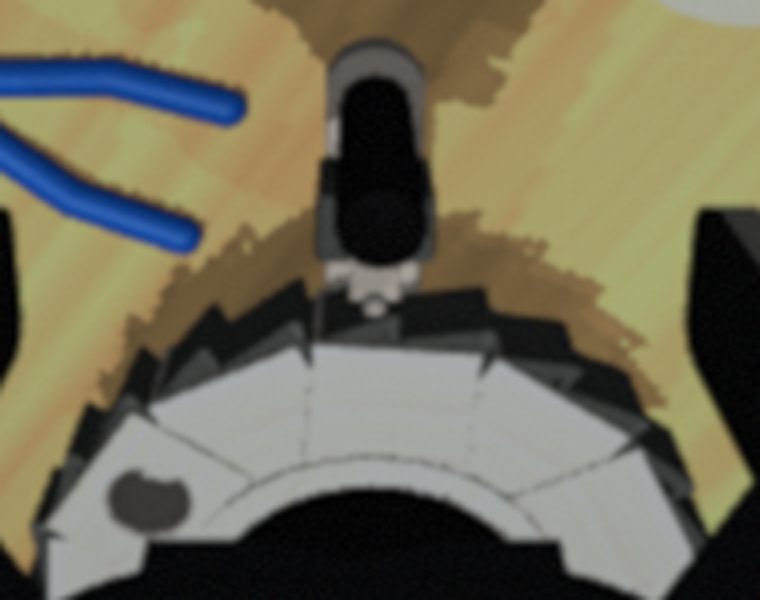

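```bash
python3 - <<'E'
from h import *
rows([((.4732,.104,.2),36.2),((.4732,.104,.094),36.2)],-1)
E
```

```text
[-1, -4.95, 0.53, 2.1, -0.1, 0.0, -0.1]
[-1, -4.95, 0.54, 12.7, -0.1, 0.0, -0.1]
```

Emit:
play_rows:
  motion:
    - [[-1, -2.5, 0.5, 1, 0, 0, 0], [-1, -4.95, 0.5, 2, 0, 0, 0], [-1, -4.95, 0.5, 5, 0, 0, 0], [-1, -4.95, 0.5, 8, 0, 0, 0], [-1, -4.95, 0.5, 11, 0, 0, 0], [-1, -4.95, 0.5, 12.7, 0, 0, 0], [-1, -4.95, 0.5, 12.7, 0, 0, 0], [0.2, -4.95, 0.5, 12.7, 0, 0, 0], [0.2, -4.95, 0.5, 12.7, 0, 0, 0], [0.2, -4.95, 0.5, 12.7, 0, 0, 0], [0.2, -4.95, 0.5, 12.7, 0, 0, 0]]
  newtons: 20

```text
t: 3.3
tool_pos: [0.4731, 0.1037, 0.0944]
tool_rot: [1.424, 2.8, -0.001]
contact_force: [-0.0, 0.3, 0.1]
opening: 0.0341
```

```bash
python3 - <<'E'
from h import *
D={n:ctrl.get_image(n) for n in("scene","side","wrist")}
for n in D:cv2.imwrite(f"pics/{n}2.png",D[n]["color"][...,::-1])
a=[cv2.resize(cv2.imread("pics/scene2.png")[140:260,190:320],(390,360)),cv2.resize(cv2.imread("pics/side2.png")[145:265,195:325],(390,360))]
cv2.imwrite("pics/c2.png",np.hstack(a))
o=ctrl.get_obs();print(o["t"],o["tool_pos"],o["contact_force"],jaw(),o["opening"])
# cw swing path
c=np.array([.568,-.0256])
T=[]
for a in np.arange(126.2,63,-5): 
    r=np.radians(a);T.append(((*(c+.162*np.array([np.cos(r),np.sin(r)])),.094),a-90))
rows(T,0.2)
E
```

```text
3.45 [0.47288255 0.10369348 0.09405549] [0.47697527 0.00069417 0.15049168] 36.09016603752399 0.03439241452705822
[0.2, 0.15, 0.04, 0.01, -0.0, 0.0, -0.1]
[0.2, 0.09, 1.45, 0.0, -0.0, 0.0, 4.9]
[0.2, -0.09, 2.85, 0.0, -0.0, 0.0, 9.9]
[0.2, -0.4, 4.23, 0.0, -0.0, 0.0, 14.9]
[0.2, -0.82, 5.58, 0.0, -0.0, 0.0, 19.9]
[0.2, -1.36, 6.89, 0.0, -0.0, 0.0, 24.9]
[0.2, -2.01, 8.14, -0.0, -0.0, 0.0, 29.9]
[0.2, -2.76, 9.34, -0.0, -0.0, 0.0, 34.9]
[0.2, -3.62, 10.46, -0.0, -0.0, 0.0, 39.9]
[0.2, -4.57, 11.5, -0.0, -0.0, 0.0, 44.9]
[0.2, -5.61, 12.46, -0.0, -0.0, 0.0, 49.9]
[0.2, -6.73, 13.32, -0.0, -0.0, 0.0, 54.9]
[0.2, -7.92, 14.08, -0.0, -0.0, 0.0, 59.9]
```

View pics/c2.png

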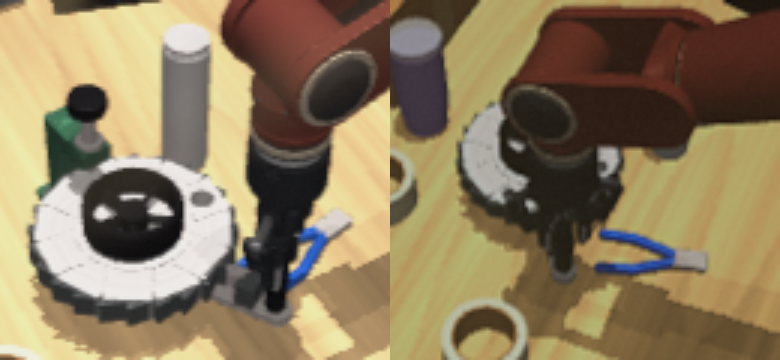

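View pics/wrist2.png

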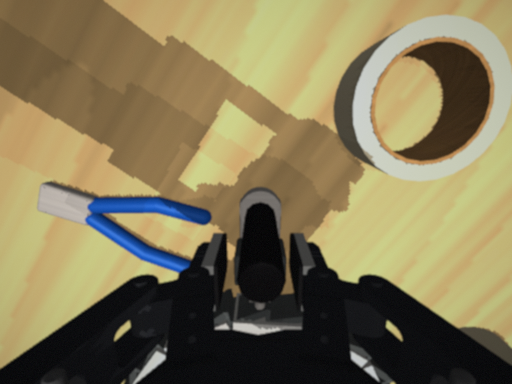

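Emit:
play_rows:
  motion:
    - [[0.2, 0.1, 0.7, 0, 0, 0, 2.5], [0.2, 0.1, 1.45, 0, 0, 0, 5], [0.2, -0.1, 2.85, 0, 0, 0, 10], [0.2, -0.4, 4.25, 0, 0, 0, 15], [0.2, -0.8, 5.6, 0, 0, 0, 20], [0.2, -1.35, 6.9, 0, 0, 0, 25], [0.2, -2, 8.15, 0, 0, 0, 30], [0.2, -2.75, 9.35, 0, 0, 0, 35], [0.2, -3.6, 10.45, 0, 0, 0, 40], [0.2, -4.55, 11.5, 0, 0, 0, 45], [0.2, -5.6, 12.45, 0, 0, 0, 50], [0.2, -6.7, 13.3, 0, 0, 0, 55], [0.2, -7.3, 13.7, 0, 0, 0, 57.5]]

```text
t: 5.08
tool_pos: [0.6265, 0.1255, 0.0935]
tool_rot: [-2.596, -1.767, 0.003]
contact_force: [-2.6, 1.9, 1.1]
opening: 0.0341
```

```bash
python3 - <<'E'
from h import *
o=ctrl.get_obs();c=np.array([.568,-.0256]);v=o["tool_pos"][:2]-c
print(o["t"],o["tool_pos"],o["contact_force"],jaw(),np.degrees(np.arctan2(v[1],v[0])),np.hypot(*v))
T=[]
for a in np.arange(68,57,-1): 
    r=np.radians(a);T.append(((*(c+.162*np.array([np.cos(r),np.sin(r)])),.094),a-90))
rows(T,0.2)
E
```

```text
5.075 [0.62650197 0.12552931 0.09354904] [-2.58836434  1.8619333   1.08563086] -21.512334915839084 68.83863874457397 0.16205723809229103
[0.2, -0.01, 0.24, -0.05, -0.1, 0.1, 0.5]
[0.2, -0.01, 0.52, -0.05, -0.1, 0.1, 1.5]
[0.2, -0.02, 0.8, -0.05, -0.1, 0.1, 2.5]
[0.2, -0.04, 1.08, -0.05, -0.1, 0.1, 3.5]
[0.2, -0.06, 1.37, -0.05, -0.1, 0.1, 4.5]
[0.2, -0.08, 1.65, -0.05, -0.1, 0.1, 5.5]
[0.2, -0.11, 1.93, -0.05, -0.1, 0.1, 6.5]
[0.2, -0.14, 2.21, -0.05, -0.1, 0.1, 7.5]
[0.2, -0.18, 2.49, -0.05, -0.1, 0.1, 8.5]
[0.2, -0.23, 2.77, -0.05, -0.1, 0.1, 9.5]
[0.2, -0.28, 3.05, -0.05, -0.1, 0.1, 10.5]
```

Emit:
play_rows:
  motion:
    - [[0.2, 0, 0.5, 0, 0, 0, 1.5], [0.2, 0, 1.1, 0, 0, 0, 3.5], [0.2, -0.1, 1.65, 0, 0, 0, 5.5], [0.2, -0.1, 1.95, 0, 0, 0, 6.5], [0.2, -0.1, 1.95, 0, 0, 0, 6.5]]

```text
t: 5.7
tool_pos: [0.6439, 0.1177, 0.0933]
tool_rot: [-2.692, -1.616, 0.005]
contact_force: [-2.8, 2.6, 1.1]
opening: 0.0339
```

Emit:
play_rows:
  motion:
    - [[0.2, 0, 0.3, 0, 0, 0, 1], [0.2, 0, 0.3, 0, 0, 0, 1], [0.2, 0, 0.3, 0, 0, 0, 1]]

```text
t: 6.08
tool_pos: [0.6438, 0.1174, 0.0931]
tool_rot: [-2.701, -1.591, 0.013]
contact_force: [-11.4, 4.7, 6.4]
opening: 0.0343
```

```bash
python3 - <<'E'
from h import *
D={n:ctrl.get_image(n) for n in("scene","side","wrist")}
for n in D:cv2.imwrite(f"pics/{n}3.png",D[n]["color"][...,::-1])
a=[cv2.resize(cv2.imread("pics/scene3.png")[140:260,190:320],(390,360)),cv2.resize(cv2.imread("pics/side3.png")[145:265,195:325],(390,360))]
cv2.imwrite("pics/c3.png",np.hstack(a))
o=ctrl.get_obs();c=np.array([.568,-.0256]);v=o["tool_pos"][:2]-c
print(o["t"],o["tool_pos"],o["contact_force"],jaw(),np.degrees(np.arctan2(v[1],v[0])),np.hypot(*v))
E
```

```text
6.225 [0.64381503 0.11739942 0.09308309] [-12.02103516   4.58224211   7.08248682] -29.0036629658553 62.068485368256184 0.1618541133277772
```

View pics/c3.png

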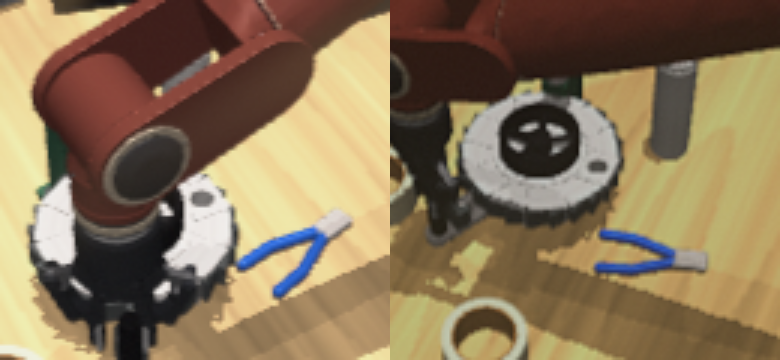

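View pics/wrist3.png

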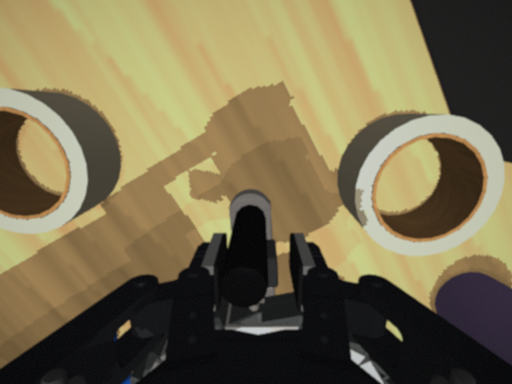

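```bash
python3 - <<'E'
from h import *
c=np.array([.568,-.0256])
T=[]
for a in [64.2]+list(np.arange(66,133,4.5)): 
    r=np.radians(a);T.append(((*(c+.162*np.array([np.cos(r),np.sin(r)])),.093),a-90));print(a)
rows(T,0.7)
E
```

```text
64.2
66.0
70.5
75.0
79.5
84.0
88.5
93.0
97.5
102.0
106.5
111.0
115.5
120.0
124.5
129.0
[0.7, -0.01, -0.6, 0.01, -0.6, 0.2, -3.2]
[0.7, -0.04, -1.11, 0.02, -0.6, 0.2, -5.0]
[0.7, -0.2, -2.37, 0.03, -0.6, 0.2, -9.5]
[0.7, -0.46, -3.62, 0.05, -0.6, 0.1, -14.0]
[0.7, -0.82, -4.84, 0.06, -0.6, 0.1, -18.5]
[0.7, -1.27, -6.03, 0.07, -0.6, 0.1, -23.0]
[0.7, -1.81, -7.18, 0.09, -0.6, 0.1, -27.5]
[0.7, -2.44, -8.28, 0.1, -0.6, 0.0, -32.0]
[0.7, -3.16, -9.33, 0.11, -0.6, 0.0, -36.5]
[0.7, -3.96, -10.33, 0.13, -0.6, -0.0, -41.0]
[0.7, -4.83, -11.25, 0.14, -0.6, -0.0, -45.5]
[0.7, -5.77, -12.11, 0.15, -0.6, -0.1, -50.0]
[0.7, -6.78, -12.89, 0.16, -0.6, -0.1, -54.5]
[0.7, -7.84, -13.58, 0.17, -0.6, -0.1, -59.0]
[0.7, -8.95, -14.19, 0.19, -0.6, -0.1, -63.5]
[0.7, -10.11, -14.72, 0.19, -0.6, -0.2, -68.0]
```

Emit:
play_rows:
  motion:
    - [[0.2, 0, -0.6, 0, 0, 0, -3.2], [0.7, 0, -0.6, 0, 0, 0, -3.2], [0.7, 0, -0.6, 0, 0, 0, -3.2], [0.7, 0, -0.6, 0, 0, 0, -3.2], [0.7, 0, -1.1, 0, -0.6, 0.2, -5], [0.7, -0.2, -2.35, 0, -0.6, 0.2, -9.5], [0.7, -0.45, -3.6, 0, -0.6, 0.1, -14], [0.7, -0.8, -4.85, 0, -0.6, 0.1, -18.5], [0.7, -1.25, -6.05, 0, -0.6, 0.1, -23], [0.7, -1.8, -7.2, 0, -0.6, 0.1, -27.5], [0.7, -2.45, -8.3, 0.1, -0.6, 0, -32], [0.7, -3.15, -9.35, 0.1, -0.6, 0, -36.5], [0.7, -3.95, -10.35, 0.1, -0.6, 0, -41], [0.7, -4.85, -11.25, 0.1, -0.6, 0, -45.5], [0.7, -5.8, -12.1, 0.1, -0.6, 0, -50], [0.7, -5.8, -12.1, 0.1, -0.6, 0, -50]]
  newtons: 20

```text
t: 8.22
tool_pos: [0.5094, 0.1254, 0.0935]
tool_rot: [-1.78, -2.588, -0.001]
contact_force: [-2.0, 2.6, -0.1]
opening: 0.0214
```

```bash
cat >> h.py <<'E'
c0=np.array([.568,-.0256])
def snap(k,names=("scene","side","wrist")):
    D={n:ctrl.get_image(n) for n in names}
    bx={"scene":(190,140,320,260),"side":(195,145,325,265)};a=[]
    for n in D:
        im=D[n]["color"][...,::-1];cv2.imwrite(f"pics/{n}{k}.png",im)
        if n in bx:
            x0,y0,x1,y1=bx[n];a.append(cv2.resize(im[y0:y1,x0:x1],(390,360),interpolation=2))
    if a: cv2.imwrite(f"pics/c{k}.png",np.hstack(a))
    return D
def stat():
    o=ctrl.get_obs();v=o["tool_pos"][:2]-c0
    print(o["t"],o["tool_pos"].round(4),o["contact_force"].round(1),"jaw",jaw().round(1),"ang",np.degrees(np.arctan2(v[1],v[0])).round(2),np.hypot(*v).round(4),o["opening"])
def arc(angs,close,z=.093):
    rows([((*(c0+.162*np.array([np.cos(np.radians(a)),np.sin(np.radians(a))])),z),a-90) for a in angs],close)
E
python3 - <<'E'
from h import *
snap(4);stat();arc([117,120,123,126,129,130,131,132,133],.7)
E
```

```text
8.375 [0.5097 0.1256 0.0935] [-2.6  2.8  0.7] jaw 21.0 ang 111.08 0.162 0.021717601313980713
[0.7, -0.09, -1.67, 0.05, -0.0, -0.1, -6.0]
[0.7, -0.2, -2.51, 0.05, -0.0, -0.1, -9.0]
[0.7, -0.36, -3.35, 0.05, -0.0, -0.1, -12.0]
[0.7, -0.56, -4.17, 0.05, -0.0, -0.1, -15.0]
[0.7, -0.8, -4.98, 0.05, -0.0, -0.1, -18.0]
[0.7, -0.89, -5.25, 0.05, -0.0, -0.1, -19.0]
[0.7, -0.98, -5.52, 0.05, -0.0, -0.1, -20.0]
[0.7, -1.08, -5.78, 0.05, -0.0, -0.1, -21.0]
[0.7, -1.19, -6.05, 0.05, -0.0, -0.1, -22.0]
```

View pics/c4.png

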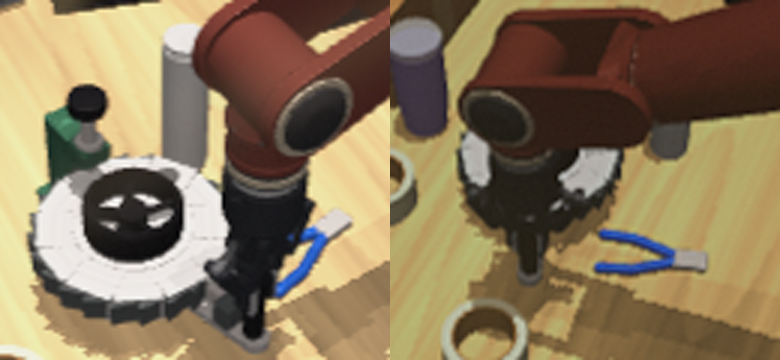

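Emit:
play_rows:
  motion:
    - [[0.7, -0.1, -0.8, 0, 0, 0, -3], [0.7, -0.1, -1.65, 0, 0, 0, -6], [0.7, -0.2, -2.5, 0, 0, 0, -9], [0.7, -0.35, -3.35, 0, 0, 0, -12], [0.7, -0.55, -4.15, 0, 0, 0, -15], [0.7, -0.8, -5, 0, 0, 0, -18], [0.7, -0.9, -5.25, 0, 0, 0, -19], [0.7, -1, -5.5, 0, 0, 0, -20], [0.7, -1, -5.5, 0, 0, 0, -20]]

```text
t: 9.5
tool_pos: [0.4622, 0.0972, 0.0935]
tool_rot: [-1.305, -2.856, -0.003]
contact_force: [-0.9, 5.5, -0.4]
opening: 0.0212
```

```bash
python3 - <<'E'
from h import *
snap(5);stat()
E
```

```text
9.65 [0.4622 0.0972 0.0934] [-1.4  5.1 -0.2] jaw 40.9 ang 130.75 0.1621 0.021449996029745563
```

View pics/c5.png

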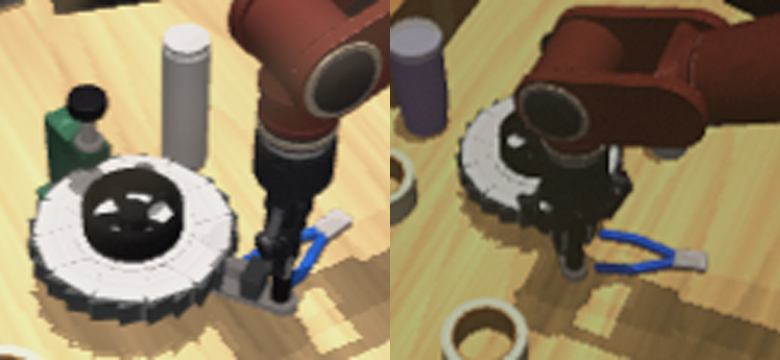

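```bash
python3 - <<'E'
from h import *
arc(list(np.arange(126,66,-5))+[66,65],.7)
E
```

```text
[0.7, -0.07, 1.34, 0.04, 0.0, -0.2, 4.9]
[0.7, -0.25, 2.74, 0.04, 0.0, -0.2, 9.9]
[0.7, -0.55, 4.12, 0.04, 0.0, -0.2, 14.9]
[0.7, -0.98, 5.47, 0.04, 0.0, -0.2, 19.9]
[0.7, -1.52, 6.78, 0.04, 0.0, -0.2, 24.9]
[0.7, -2.17, 8.03, 0.04, 0.0, -0.2, 29.9]
[0.7, -2.92, 9.23, 0.04, -0.0, -0.2, 34.9]
[0.7, -3.78, 10.35, 0.04, -0.0, -0.2, 39.9]
[0.7, -4.73, 11.39, 0.04, -0.0, -0.2, 44.9]
[0.7, -5.77, 12.35, 0.04, -0.0, -0.2, 49.9]
[0.7, -6.89, 13.21, 0.03, -0.0, -0.2, 54.9]
[0.7, -8.08, 13.97, 0.03, -0.0, -0.2, 59.9]
[0.7, -9.34, 14.63, 0.03, -0.1, -0.2, 64.9]
[0.7, -9.59, 14.75, 0.03, -0.1, -0.2, 65.9]
```

Emit:
play_rows:
  motion:
    - [[0.7, 0, 0.65, 0, 0, 0, 2.5], [0.7, -0.05, 1.35, 0, 0, 0, 5], [0.7, -0.25, 2.75, 0, 0, 0, 10], [0.7, -0.55, 4.1, 0, 0, 0, 15], [0.7, -1, 5.45, 0, 0, 0, 20], [0.7, -1.5, 6.8, 0, 0, 0, 25], [0.7, -2.15, 8.05, 0, 0, 0, 30], [0.7, -2.9, 9.25, 0, 0, 0, 35], [0.7, -3.8, 10.35, 0, 0, 0, 40], [0.7, -4.75, 11.4, 0, 0, 0, 45], [0.7, -5.75, 12.35, 0, 0, 0, 50], [0.7, -6.9, 13.2, 0, 0, 0, 55], [0.7, -8.1, 13.95, 0, 0, 0, 60], [0.7, -9.1, 14.5, 0, 0, 0, 64], [0.7, -9.1, 14.5, 0, 0, 0, 64]]

```text
t: 11.52
tool_pos: [0.6329, 0.123, 0.0935]
tool_rot: [-2.621, -1.73, -0.003]
contact_force: [1.9, 0.1, -0.5]
opening: 0.0214
```

```bash
python3 - <<'E'
from h import *
import pickle
D=snap(6);pickle.dump(D,open("D6.pkl","wb"));stat()
im=D["side"]["color"][...,::-1];cv2.imwrite("pics/s6z.png",cv2.resize(im[155:230,210:285],(600,600),interpolation=2))
E
```

```text
11.675 [0.6319 0.1234 0.0935] [ 3.2  1.3 -0.7] jaw -23.1 ang 66.79 0.1621 0.021292616240775993
```

View pics/s6z.png

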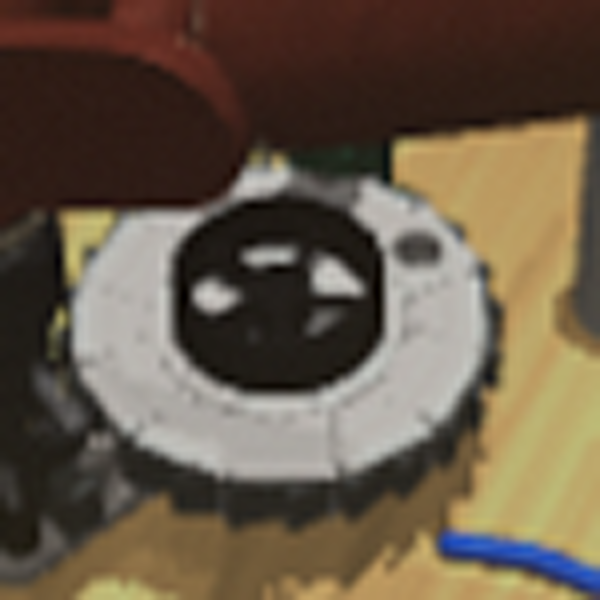

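View pics/c6.png

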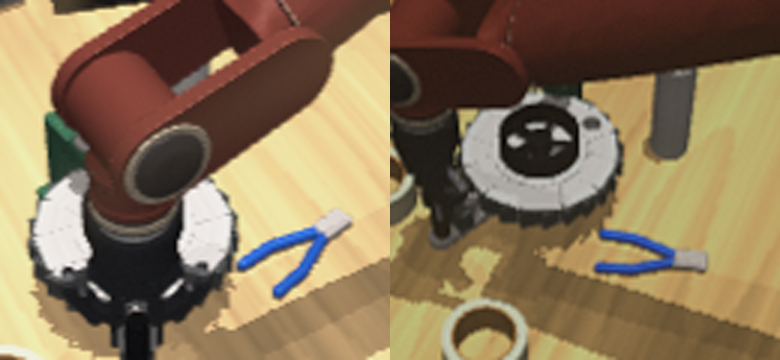

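```bash
python3 - <<'E'
from h import *
import pickle
D=pickle.load(open("D6.pkl","rb"));e=D["side"];s=D["scene"]
def cen(im,p,r=7,light=110):
    g=cv2.cvtColor(im,cv2.COLOR_RGB2GRAY).astype(float);x,y=map(int,np.round(p))
    w=g[y-r:y+r+1,x-r:x+r+1];print(w.astype(int)[:, :].min(),np.median(w));return w.astype(int)
def ang(X):
    v=X[:2]-c0;return X.round(4),np.hypot(*v).round(4),np.degrees(np.arctan2(v[1],v[0])).round(2)
print(ang(onz(e,(261.8,185.6),.082)),ang(onz(s,(236.3,193.7),.082)))
d0=pickle.load(open("D0.pkl","rb"))
print(ang(onz(e,(263.6,200),.082)),ang(onz(s,(256.9,205.6),.082)))
w=cen(e["color"],(262,186));print(w)
# knob axis refine
for n,p in(("scene",(218.7,171.9)),("side",(250.2,159.0))): print(n,ang(onz(d0[n],p,.198)))
# silhouette dark knob top blob
im=cv2.imread("pics/side0.png")
E
```

```text
(array([ 0.526 , -0.0949,  0.082 ]), np.float64(0.0811), np.float64(-121.2)) (array([ 0.5237, -0.1034,  0.082 ]), np.float64(0.0895), np.float64(-119.69))
(array([ 0.4896, -0.0301,  0.082 ]), np.float64(0.0785), np.float64(-176.71)) (array([ 0.4883, -0.0269,  0.082 ]), np.float64(0.0797), np.float64(-179.03))
17 163.0
[[159 188 191 180 155 135 112 119 138 155 157 158 161 164 160]
 [173 184 184 188 189 192 141 139 149 155 158 162 164 162 160]
 [184 184 182 183 184 185 160 176 185 163 152 163 164 162 159]
 [154 183 184 182 182 184 185 186 189 174 142 135 147 159 160]
 [ 84 142 177 185 185 171 163 163 169 184 167 118 101 146 160]
 [ 22  48 163 188 161 120 100  97 111 145 184 168  99 135 161]
 [ 25  19 133 170 111  66  68  72  69  79 163 191 158 158 162]
 [ 28  26  58 149 106  65  70  72  69  62 150 186 187 183 163]
 [ 27  28  31 165 146  93  79  93  91  99 163 185 187 189 154]
 [ 24  29  19 163 182 158 143 154 153 159 182 186 186 173 130]
 [ 28  27  20 163 179 184 189 189 189 189 175 181 187 166 146]
 [ 76  26  18 162 173 180 187 187 172 179 166 176 186 187 196]
 [ 91  25  18 162 192 179 169 180 166 176 183 183 185 187 194]
 [ 38  26  17 161 192 161 153 176 185 184 182 182 185 187 194]
 [ 31  28  19 159 190 161 174 183 183 184 181 182 185 187 193]]
scene (array([ 0.5805, -0.1019,  0.198 ]), np.float64(0.0773), np.float64(-80.73))
side (array([ 0.579 , -0.1032,  0.198 ]), np.float64(0.0783), np.float64(-81.95))
```

```bash
python3 - <<'E'
from h import *
arc([70.5,75,79.5,84,88.5,93,97.5,100],.7)
E
```

```text
[0.7, -0.04, -1.05, 0.05, -0.0, -0.1, -3.6]
[0.7, -0.17, -2.31, 0.05, -0.0, -0.1, -8.1]
[0.7, -0.4, -3.57, 0.05, -0.0, -0.1, -12.6]
[0.7, -0.72, -4.8, 0.05, -0.0, -0.1, -17.1]
[0.7, -1.14, -6.0, 0.05, -0.0, -0.1, -21.6]
[0.7, -1.66, -7.16, 0.05, -0.0, -0.1, -26.1]
[0.7, -2.26, -8.28, 0.05, -0.0, -0.1, -30.6]
[0.7, -2.63, -8.88, 0.05, 0.0, -0.1, -33.1]
```

Emit:
play_rows:
  motion:
    - [[0.7, 0, -0.5, 0, 0, 0, -1.8], [0.7, 0, -1.05, 0, 0, 0, -3.6], [0.7, -0.15, -2.3, 0, 0, 0, -8.1], [0.7, -0.4, -3.55, 0, 0, 0, -12.6], [0.7, -0.7, -4.8, 0, 0, 0, -17.1], [0.7, -1.15, -6, 0, 0, 0, -21.6], [0.7, -1.65, -7.15, 0, 0, 0, -26.1], [0.7, -2.25, -8.3, 0, 0, 0, -30.6], [0.7, -2.65, -8.9, 0, 0, 0, -33.1], [0.7, -2.65, -8.9, 0, 0, 0, -33.1]]

```text
t: 12.92
tool_pos: [0.5389, 0.1338, 0.0934]
tool_rot: [-2.017, -2.407, -0.002]
contact_force: [2.0, 0.1, -0.8]
opening: 0.0218
```

```bash
python3 - <<'E'
from h import *
import pickle
D=snap(7);pickle.dump(D,open("D7.pkl","wb"));stat()
a=[]
for n,(x0,y0,x1,y1) in(("scene",(195,150,275,250)),("side",(210,155,290,255))):
    a.append(cv2.resize(D[n]["color"][y0:y1,x0:x1,::-1],(400,500),interpolation=2))
cv2.imwrite("pics/z7.png",np.hstack(a))
E
```

```text
13.075 [0.5392 0.1338 0.0935] [-0.2 -0.6 -0.1] jaw 10.0 ang 100.25 0.162 0.02151612021590285
```

View pics/z7.png

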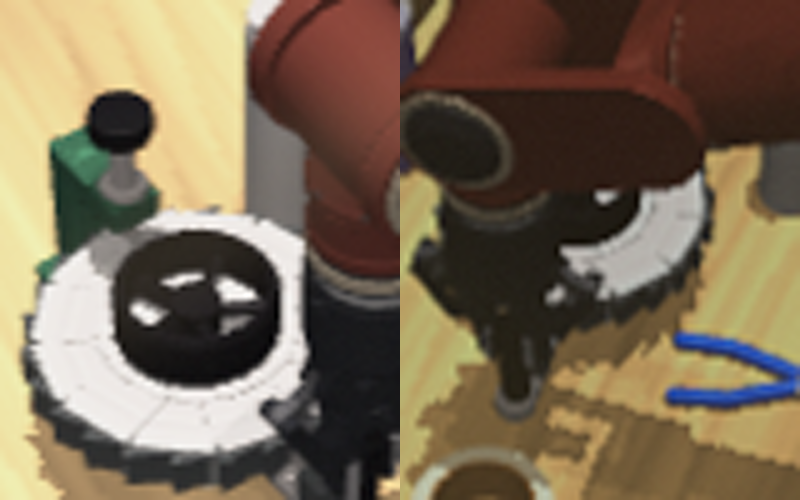

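```bash
python3 - <<'E'
from h import *
import pickle
for k in("0","7"):
    D=pickle.load(open(f"D{k}.pkl","rb"));im=D["scene"]["color"][...,::-1]
    cv2.imwrite(f"pics/sz{k}.png",cv2.resize(im[190:250,196:266],(700,600),interpolation=2))
E
```

```text
(no output)
```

View pics/sz0.png

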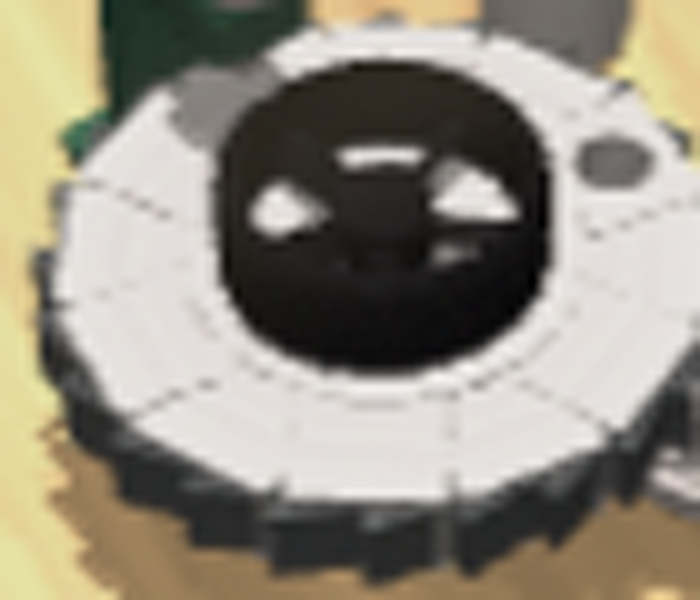

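View pics/sz7.png

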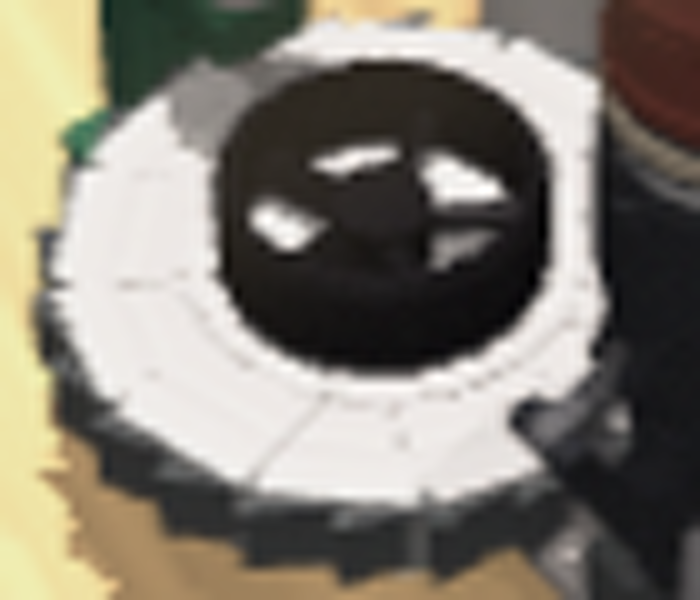

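```bash
python3 - <<'E'
from h import *
import pickle
def A(d,P,f):
    for p in P:
        X=onz(d,f(p),.082);v=X[:2]-c0;print(p,np.hypot(*v).round(4),np.degrees(np.arctan2(v[1],v[0])).round(2))
f=lambda p:((p[0]+.5)/10-.5+196,(p[1]+.5)/10-.5+190)
for k,P in(("0",[(95,183),(65,305),(135,420),(275,490),(455,490),(610,430),(615,163)]),("7",[(65,285),(110,390),(250,478),(425,495)])):
    d=pickle.load(open(f"D{k}.pkl","rb"))["scene"];print(k);A(d,P,f)
w=pickle.load(open("W1.pkl","rb"));print("w");A(w,[(45,530),(130,412),(300,345),(490,350),(640,435),(150,500)],lambda p:((p[0]+.5)/4-.5+170,(p[1]+.5)*155/600-.5+190))
E
```

```text
0
(95, 183) 0.0938 -42.2
(65, 305) 0.0988 -11.43
(135, 420) 0.1005 18.47
(275, 490) 0.1015 47.05
(455, 490) 0.0997 77.07
(610, 430) 0.1007 106.42
(615, 163) 0.0796 -179.88
7
(65, 285) 0.0976 -16.17
(110, 390) 0.0991 10.35
(250, 478) 0.0997 42.21
(425, 495) 0.1 71.98
w
(45, 530) 0.1047 -162.24
(130, 412) 0.1041 169.3
(300, 345) 0.1013 138.4
(490, 350) 0.1026 107.61
(640, 435) 0.1029 77.37
(150, 500) 0.0804 -177.26
```

```bash
python3 - <<'E'
from h import *
arc([103,106,108,110,110.4],.7)
E
```

```text
[0.7, -0.02, -0.78, 0.05, -0.0, -0.1, -3.0]
[0.7, -0.09, -1.62, 0.05, -0.0, -0.1, -6.0]
[0.7, -0.15, -2.18, 0.05, -0.0, -0.1, -8.0]
[0.7, -0.24, -2.74, 0.05, -0.0, -0.1, -10.0]
[0.7, -0.26, -2.85, 0.05, -0.0, -0.1, -10.4]
```

Emit:
play_rows:
  motion:
    - [[0.7, 0, -0.8, 0, 0, 0, -3], [0.7, -0.1, -1.6, 0, 0, 0, -6], [0.7, -0.15, -2.2, 0, 0, 0, -8], [0.7, -0.25, -2.75, 0, 0, 0, -10], [0.7, -0.25, -2.85, 0, 0, 0, -10.4], [0.7, -0.25, -2.85, 0, 0, 0, -10.4]]

```text
t: 13.82
tool_pos: [0.5117, 0.1263, 0.0935]
tool_rot: [-1.791, -2.579, -0.002]
contact_force: [3.8, 0.9, -2.4]
opening: 0.0214
```

```bash
python3 - <<'E'
from h import *
import pickle
D=snap(8,("scene","side"));pickle.dump(D,open("D8.pkl","wb"));stat()
im=D["scene"]["color"][...,::-1]
cv2.imwrite(f"pics/sz8.png",cv2.resize(im[190:250,196:266],(700,600),interpolation=2))
E
```

```text
13.925 [0.5117 0.1263 0.0934] [ 4.1  0.5 -1.9] jaw 20.4 ang 110.34 0.162 0.021357308397511286
```

View pics/sz8.png

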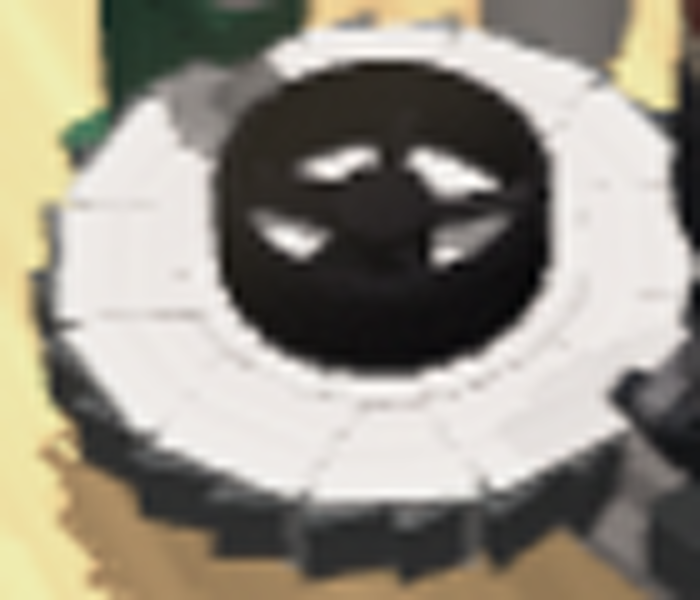

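```bash
python3 - <<'E'
from h import *
import pickle
f=lambda p:((p[0]+.5)/10-.5+196,(p[1]+.5)/10-.5+190)
d=pickle.load(open("D8.pkl","rb"))["scene"]
for p in[(75,205),(70,318),(155,432),(305,492),(483,488)]:
    v=onz(d,f(p),.082)[:2]-c0;print(p,np.hypot(*v).round(4),np.degrees(np.arctan2(v[1],v[0])).round(2))
E
```

```text
(75, 205) 0.0971 -35.94
(70, 318) 0.0984 -8.19
(155, 432) 0.0997 22.85
(305, 492) 0.1 51.96
(483, 488) 0.1011 81.65
```

Emit:
play_rows:
  motion:
    - [[0.2, 0, 0, 0, 0, 0, 0], [-0.2, 0, 0, 0, 0, 0, 0], [-0.6, 0, 0, 0, 0, 0, 0], [-0.6, 0, 0, -2, 0, 0, 0], [-0.6, 0, 0, -6, 0, 0, 0], [-0.6, 0, 0, -10, 0, 0, 0], [0.9, 4, 0, -13, 0, 0, 0], [1, 9, 2, -15, 0, 0, 0], [1, 14, 4, -16, 0, 0, 0], [1, 19, 6, -16, 0, 0, 0], [1, 19, 6, -16, 0, 0, 0]]

```text
t: 15.3
tool_pos: [0.501, 0.3279, 0.2536]
tool_rot: [-1.785, -2.582, -0.001]
contact_force: [0.2, -0.3, -0.6]
opening: -0.0003
```

```bash
python3 - <<'E'
from h import *
import pickle
D=snap(9);pickle.dump(D,open("D9.pkl","wb"));stat()
for n,(x0,y0,x1,y1) in(("scene",(190,150,270,250)),("side",(210,145,290,245))):
    cv2.imwrite(f"pics/z9{n}.png",cv2.resize(D[n]["color"][y0:y1,x0:x1,::-1],(480,600),interpolation=2))
E
```

```text
15.45 [0.5015 0.3244 0.2535] [ 0.2 -0.5  0.3] jaw 20.4 ang 100.75 0.3563 0.00013647479146364826
```

View pics/z9scene.png

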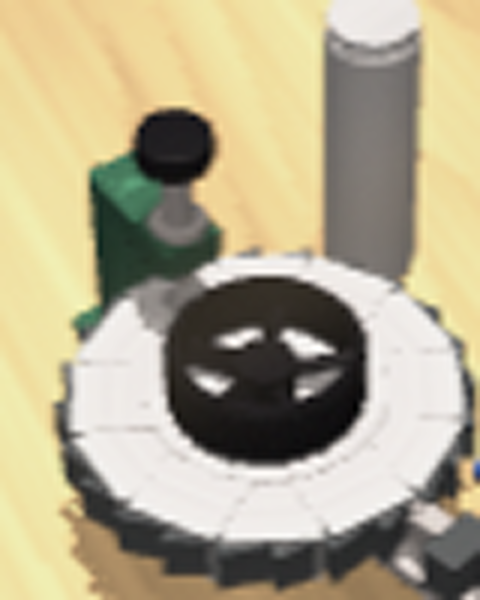

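View pics/z9side.png

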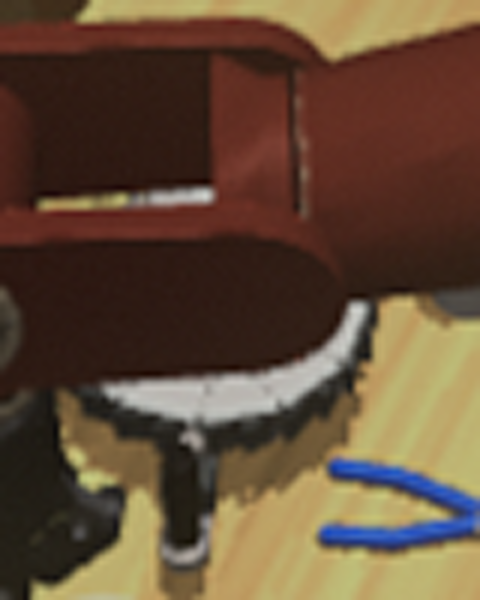

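View pics/wrist9.png

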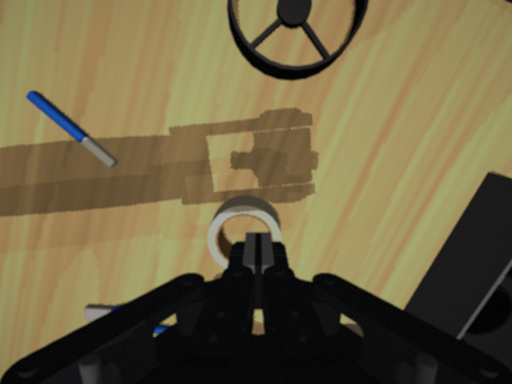

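```bash
python3 - <<'E'
from h import *
import pickle
D=pickle.load(open("D0.pkl","rb"));R=[]
for n,box in(("scene",(205,160,232,186)),("side",(240,148,264,168))):
    d=D[n];x0,y0,x1,y1=box;g=cv2.cvtColor(d["color"],cv2.COLOR_RGB2HSV)[y0:y1,x0:x1]
    m=((g[...,2]<60)&((g[...,1]<110)|(g[...,2]<45))).astype(np.uint8);print("\n".join("".join(".#"[v] for v in r) for r in m))
    nn,l,st,_=cv2.connectedComponentsWithStats(m,connectivity=4);i=1+st[1:,4].argmax();M=cv2.moments((l==i).astype(np.uint8),True)
    p=(M["m10"]/M["m00"]+x0,M["m01"]/M["m00"]+y0);R.append(p);X=onz(d,p,.189);v=X[:2]-c0
    print(n,p,st[i],X,np.hypot(*v),np.degrees(np.arctan2(v[1],v[0])))
print(tri(D["scene"],R[0],D["side"],R[1]))
E
```

```text
...........................
...........................
...........................
...........................
...........................
...........................
...........................
...........................
...........................
..........########.........
.........##########........
........############.......
........############.......
........############.......
........############.......
.......#############.......
.......#############.......
........############.......
........###########........
.........#########.........
............####...........
#..........................
.#.........................
.##........................
.###.......................
..###......................
scene (218.3203125, 174.28125) [  7   9  13  12 128] [ 0.5820317  -0.10206418  0.189     ] 0.07774097496476738 -79.60152358239219
........................
........................
........................
........................
........................
........................
........................
........................
........#####...........
......#########.........
......#########.........
......##########........
......##########........
......##########........
......##########..#.....
......#########...#.....
........#######...#.....
.........####....##.....
.................##.....
................###.....
side (250.34939759036143, 160.36144578313252) [ 6  8 10 10 83] [ 0.57943015 -0.10520669  0.189     ] 0.08042309181698365 -81.82915796115208
[ 0.58050965 -0.10691603  0.18575103]
```

```bash
python3 - <<'E'
from h import *
rows([((.568,-.12,.31),0)],1)
E
```

```text
[1, -43.96, -9.28, -5.71, -0.1, -0.1, 20.4]
```

Emit:
play_rows:
  motion:
    - [[1, -4, -1, -4, 0, 0, 2], [1, -9, -2, -5.7, 0, 0, 4], [1, -14, -3, -5.7, 0, 0, 6], [1, -19, -4, -5.7, 0, 0, 9], [1, -24, -5, -5.7, 0, 0, 12], [1, -29, -6, -5.7, 0, 0, 15], [1, -34, -7, -5.7, 0, 0, 18], [1, -39, -8.3, -5.7, 0, 0, 20.4], [1, -42, -9, -5.7, 0, 0, 20.4], [1, -44, -9.3, -5.7, 0, 0, 20.4], [1, -44, -9.3, -5.7, 0, 0, 20.4], [1, -44, -9.3, -5.7, 0, 0, 20.4]]

```text
t: 16.95
tool_pos: [0.5678, -0.1197, 0.3099]
tool_rot: [-2.219, -2.221, 0.0]
contact_force: [-1.5, 0.3, -0.2]
opening: -0.0001
```

```bash
python3 - <<'E'
from h import *
import pickle
D=snap(10,("wrist","side"));pickle.dump(D,open("D10.pkl","wb"));stat();print(D["wrist"]["T"].round(3))
cv2.imwrite("pics/w10z.png",cv2.resize(D["wrist"]["color"][0:280,80:450,::-1],(793,600),interpolation=2))
E
```

```text
17.05 [ 0.5679 -0.1193  0.31  ] [ 0.9 -0.  -0.1] jaw 0.1 ang -90.05 0.0937 -0.00036423279410707614
[[ 1.    -0.     0.002  0.568]
 [-0.     0.958  0.286 -0.047]
 [-0.002 -0.286  0.958  0.453]
 [ 0.     0.     0.     1.   ]]
```

View pics/w10z.png

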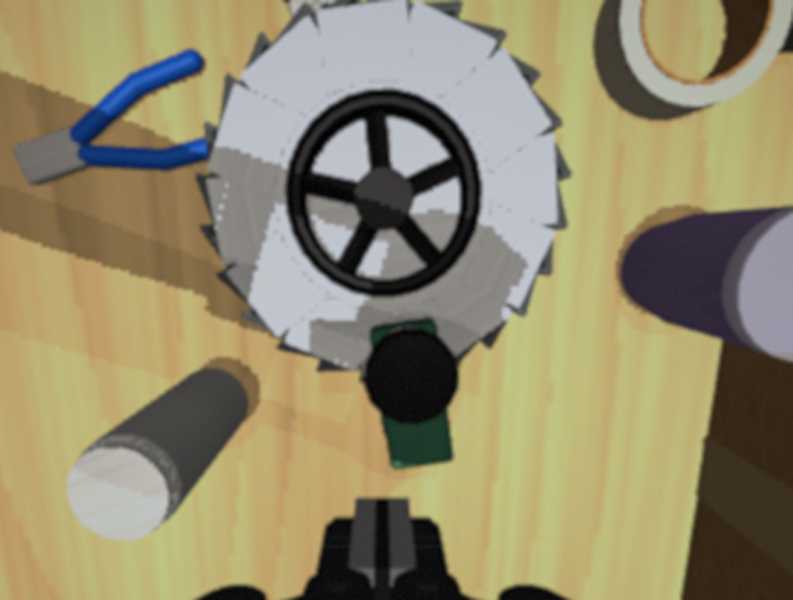

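```bash
python3 - <<'E'
from h import *
import pickle
d=pickle.load(open("D10.pkl","rb"))["wrist"];k=370/793
f=lambda p:((p[0]+.5)*k-.5+80,(p[1]+.5)*k-.5)
K=onz(d,f((412,376)),.198);H=onz(d,f((384,193)),.118);print("knob",K,"ring centre",H,"bracket end",onz(d,f((423,463)),.135))
P=[onz(d,f(p),.082)[:2] for p in[(410,5),(503,42),(557,130),(320,18),(243,78),(215,150),(250,313),(283,345)]]
P=np.array(P)
A=np.c_[2*P,np.ones(len(P))];r=np.linalg.lstsq(A,(P**2).sum(1),rcond=None)[0];c=r[:2];print("circ",c,np.sqrt(r[2]+c@c))
for c in (c,H[:2],c0):
    v=K[:2]-c;print(np.hypot(*v),"plunger",np.degrees(np.arctan2(v[1],v[0])))
    print(np.degrees(np.arctan2(*(P-c).T[::-1])).round(1),np.hypot(*(P-c).T).round(4))
E
```

```text
knob [ 0.58018487 -0.10440978  0.198     ] ring centre [ 0.56825775 -0.02547356  0.118     ] bracket end [ 0.59011401 -0.16810329  0.135     ]
circ [ 0.57085839 -0.03103741] 0.10285880237019329
0.07396275526094252 plunger -82.75589538122135
[  83.7   53.9   23.5  111.   139.9  162.6 -144.2 -128.9] [0.102  0.1041 0.1024 0.1022 0.1039 0.1024 0.1031 0.1027]
0.07983222700583918 plunger -81.40770697937906
[  81.8   50.9   20.1  110.8  141.4  165.2 -140.9 -125.9] [0.0968 0.1013 0.1027 0.0961 0.0984 0.0983 0.1044 0.1055]
0.07974617990804576 plunger -81.21102735165256
[  81.7   50.8   20.1  110.6  141.3  165.1 -140.8 -125.9] [0.097  0.1015 0.103  0.0961 0.0983 0.0981 0.1042 0.1053]
```

```bash
python3 - <<'E'
from h import *
import pickle
D=pickle.load(open("D10.pkl","rb"));cv2.imwrite("pics/s10z.png",cv2.resize(D["side"]["color"][145:235,200:300,::-1],(660,594),interpolation=2))
arc([110.3],-.6,.0935);arc([110.3],-.6,.2);print(ctrl.get_obs()["tool_pos"])
E
```

```text
[-0.6, 24.55, -5.54, 21.69, -0.1, -0.1, -20.2]
[-0.6, 24.56, -5.55, 11.04, -0.1, -0.1, -20.2]
[ 0.56791054 -0.11930842  0.31002825]
```

View pics/s10z.png

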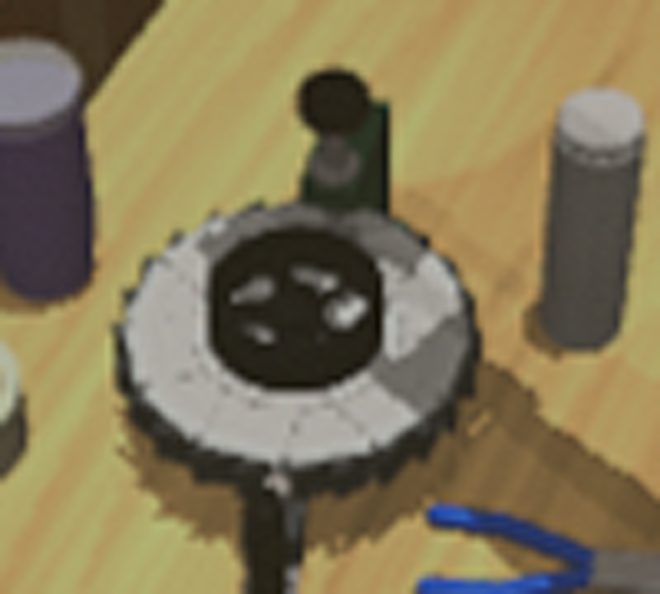

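```bash
python3 - <<'E'
from h import *
import pickle
for k in("0","10"):
    D=pickle.load(open(f"D{k}.pkl","rb"));cv2.imwrite(f"pics/q{k}.png",cv2.resize(D["side"]["color"][180:222,214:276,::-1],(744,504),interpolation=2))
E
```

```text
(no output)
```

View pics/q0.png

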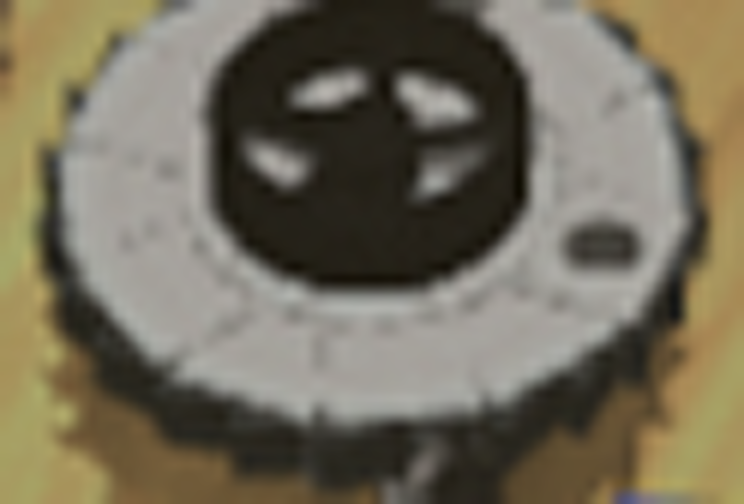

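View pics/q10.png

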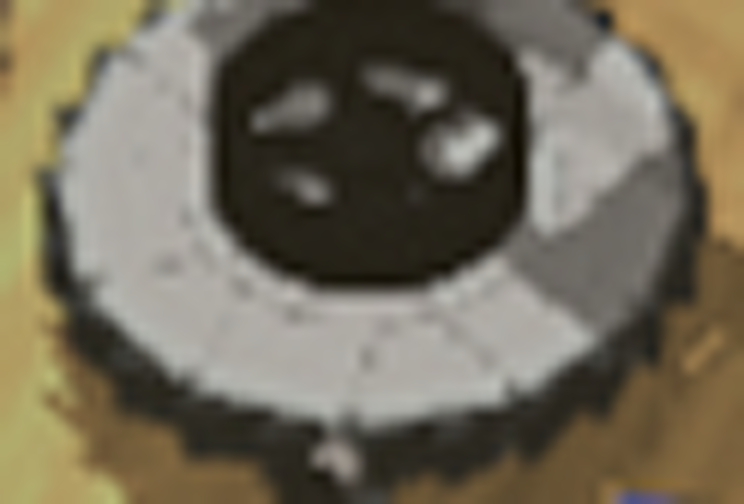

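```bash
python3 - <<'E'
from h import *
import pickle
f=lambda p:((p[0]+.5)/12-.5+214,(p[1]+.5)/12-.5+180)
for k,P in(("0",[(172,372),(320,410),(485,393)]),("10",[(190,380),(348,412),(512,385)])):
    d=pickle.load(open(f"D{k}.pkl","rb"))["side"]
    for p in P:
        v=onz(d,f(p),.082)[:2]-c0;print(p,np.hypot(*v).round(4),np.degrees(np.arctan2(v[1],v[0])).round(2))
E
```

```text
(172, 372) 0.0999 77.51
(320, 410) 0.0955 106.18
(485, 393) 0.0951 137.27
(190, 380) 0.0991 81.25
(348, 412) 0.0954 111.38
(512, 385) 0.0959 142.58
```

Emit:
play_rows:
  motion:
    - [[1, 5, -1, 0, 0, 0, -5], [1, 10, -2, 0, 0, 0, -10], [0, 15, -3.5, 2, 0, 0, -15], [-0.6, 20, -4.5, 5, 0, 0, -20.2], [-0.6, 24.5, -5.5, 9, 0, 0, -20.2], [-0.6, 24.5, -5.5, 11, 0, 0, -20.2], [-0.6, 24.55, -5.5, 14, 0, 0, -20.2], [-0.6, 24.55, -5.5, 18, 0, 0, -20.2], [-0.6, 24.55, -5.5, 21.5, 0, 0, -20.2], [-0.6, 24.55, -5.5, 21.6, 0, 0, -20.2]]

```text
t: 18.3
tool_pos: [0.51, 0.1258, 0.0916]
tool_rot: [-1.792, -2.573, 0.006]
contact_force: [0.9, 0.5, -0.1]
opening: 0.0686
```

```bash
python3 - <<'E'
from h import *
snap(11,("wrist",));stat();arc([110.3,111.8],.7,.0935)
E
```

```text
18.35 [0.5116 0.1261 0.0938] [0.2 0.1 0.3] jaw 20.3 ang 110.39 0.1618 0.06837895142112542
[0.7, 0.02, 0.02, 0.03, -0.2, -0.1, 0.0]
[0.7, 0.02, -0.4, 0.03, -0.2, -0.1, -1.5]
```

View pics/wrist11.png

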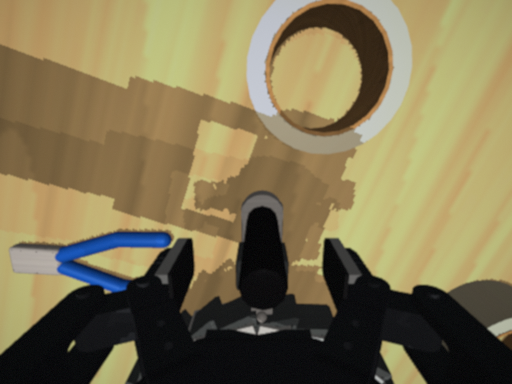

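Emit:
play_rows:
  motion:
    - [[0.2, 0, 0, 0, 0, 0, 0], [0.4, 0, 0, 0, 0, 0, 0], [0.7, 0, 0, 0, 0, 0, 0], [0.7, 0, 0, 0, 0, 0, 0], [0.7, 0, 0, 0, 0, 0, 0]]
  newtons: 20

```text
t: 18.98
tool_pos: [0.5127, 0.1261, 0.0955]
tool_rot: [-1.795, -2.577, -0.001]
contact_force: [-1.6, -0.3, 5.8]
opening: 0.0215
```

```bash
python3 - <<'E'
from h import *
stat();arc([111.6],.7,.0935)
E
```

```text
18.975 [0.5127 0.1261 0.0955] [-1.6 -0.3  5.8] jaw 20.3 ang 110.01 0.1615 0.021511552511486044
[0.7, 0.05, -0.45, 0.2, -0.0, -0.1, -1.3]
```

Emit:
play_rows:
  motion:
    - [[0.7, 0, -0.2, 0.1, 0, 0, -0.6], [0.7, 0, -0.45, 0.2, 0, 0, -1.4], [0.7, 0, -0.45, 0.2, 0, 0, -1.4], [0.7, 0, -0.45, 0.2, 0, 0, -1.4]]

```text
t: 19.48
tool_pos: [0.5102, 0.1251, 0.0955]
tool_rot: [1.762, 2.599, 0.006]
contact_force: [1.7, 2.8, 6.3]
opening: 0.0216
```

```bash
python3 - <<'E'
from h import *
import pickle
stat();D=snap(12,("scene",));pickle.dump(D,open("D12.pkl","wb"))
im=D["scene"]["color"][...,::-1]
cv2.imwrite(f"pics/sz12.png",cv2.resize(im[190:250,196:266],(700,600),interpolation=2))
E
```

```text
19.475 [0.5102 0.1251 0.0955] [1.7 2.8 6.3] jaw 21.7 ang 111.0 0.1614 0.021600452998738046
```

View pics/sz12.png

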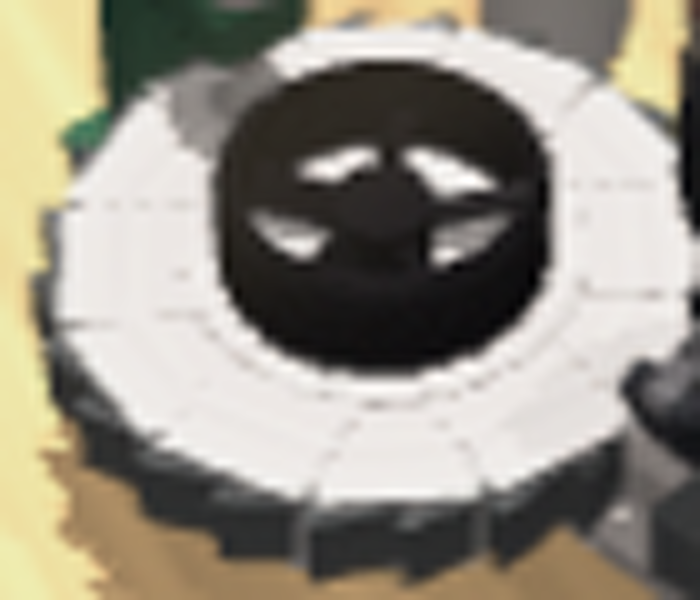

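Emit:
play_rows:
  motion:
    - [[0.7, 0, -0.2, 0, 0, 0, -0.5], [0.7, 0, -0.35, 0, 0, 0, -1], [0.7, 0, -0.35, 0, 0, 0, -1], [0.7, 0, -0.35, 0, 0, 0, -1]]

```text
t: 20.02
tool_pos: [0.507, 0.1238, 0.0955]
tool_rot: [1.739, 2.614, 0.006]
contact_force: [2.1, 2.1, 2.8]
opening: 0.0214
```

```bash
python3 - <<'E'
from h import *
import pickle
stat();D=snap(13,("scene",));pickle.dump(D,open("D13.pkl","wb"))
im=D["scene"]["color"][...,::-1]
cv2.imwrite(f"pics/sz13.png",cv2.resize(im[190:250,196:266],(700,600),interpolation=2))
E
```

```text
20.025 [0.507  0.1238 0.0955] [2.1 2.1 2.8] jaw 22.7 ang 112.22 0.1614 0.02135706517187224
```

View pics/sz13.png

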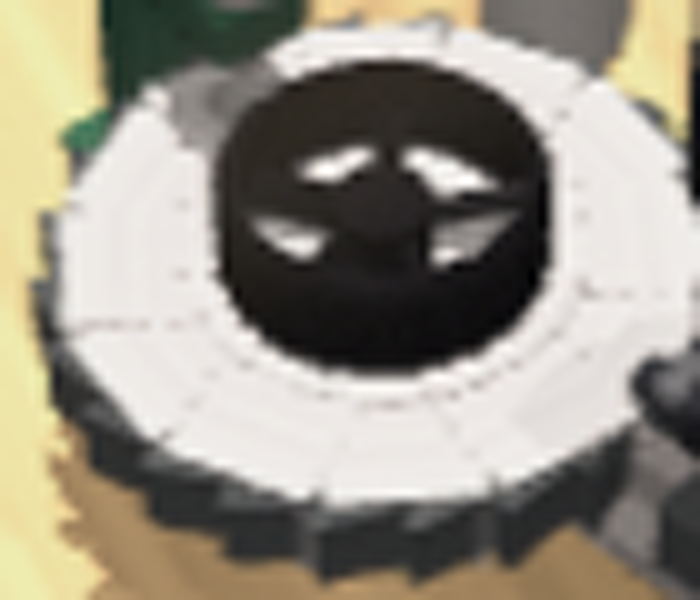

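Emit:
play_rows:
  motion:
    - [[0.2, 0, 0, 0, 0, 0, 0], [-0.2, 0, 0, 0, 0, 0, 0], [-0.6, 0, 0, 0, 0, 0, 0], [-0.6, 0, 0, 0, 0, 0, 0], [-0.6, 0, 0, -2, 0, 0, 0], [-0.6, 0, 0, -7, 0, 0, 0], [-0.6, 0, 0, -12, 0, 0, 0], [0.5, 0, 0, -16, 0, 0, 0], [1, 0, 0, -17, 0, 0, 0], [1, 0, 0, -17, 0, 0, 0]]

```text
t: 21.32
tool_pos: [0.5063, 0.1234, 0.2652]
tool_rot: [1.739, 2.614, 0.006]
contact_force: [-0.1, -0.3, -0.2]
opening: 0.0138
```

```bash
python3 - <<'E'
from h import *
stat();rows([((.58,-.1045,.265),0)],1)
E
```

```text
21.325 [0.5063 0.1234 0.2652] [-0.1 -0.3 -0.2] jaw 22.7 ang 112.49 0.1613 0.013837439800009387
[1, -23.87, -2.01, -0.0, 0.2, -0.1, 22.7]
```

Emit:
play_rows:
  motion:
    - [[1, -5, 0, -1, 0, 0, 5], [1, -10, -1, -1, 0, 0, 10], [1, -15, -1.5, -1, 0, 0, 15], [1, -19.5, -2, -1, 0, 0, 20], [1, -23, -2, 0, 0.2, -0.1, 22.7], [1, -23.9, -2, 0, 0.2, -0.1, 22.7], [1, -23.9, -2, 2, 0.2, -0.1, 22.7], [1, -23.9, -2, 4, 0.2, -0.1, 22.7], [1, -23.9, -2, 5, 0.2, -0.1, 22.7], [1, -23.9, -2, 5, 0.2, -0.1, 22.7]]

```text
t: 22.58
tool_pos: [0.5795, -0.1037, 0.2133]
tool_rot: [-2.219, -2.222, 0.001]
contact_force: [1.0, 0.1, -0.6]
opening: 0.0
```

```bash
python3 - <<'E'
from h import *
D=snap(14);stat();rows([((.58,-.1045,.161),0)],1)
E
```

```text
22.725 [ 0.5808 -0.1045  0.2159] [0.1 0.1 0.4] jaw 0.0 ang -80.79 0.0799 -0.0001122257491427818
[1, 0.0, -0.09, 5.49, 0.1, 0.0, 0.0]
```

View pics/c14.png

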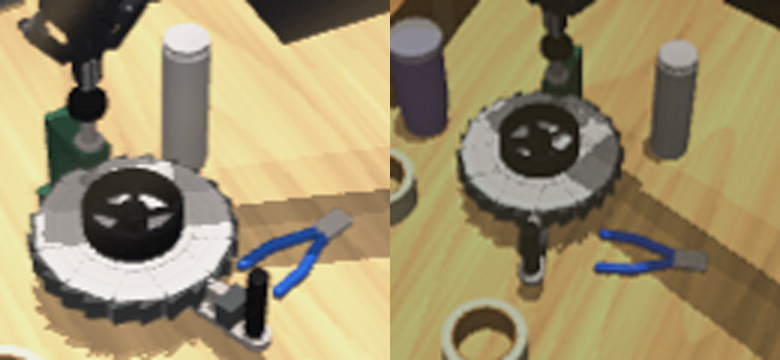

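View pics/wrist14.png

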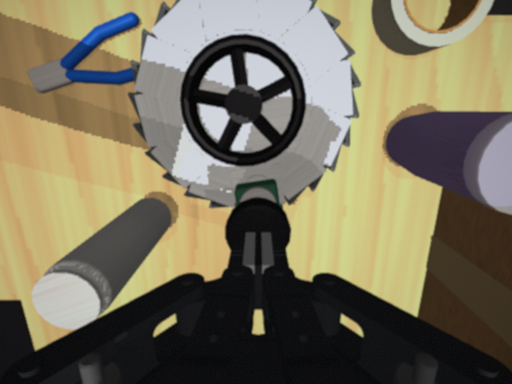

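Emit:
play_rows:
  motion:
    - [[1, 0, 0, 1, 0, 0, 0], [1, 0, 0, 1.6, 0, 0, 0], [1, 0, 0, 2, 0, 0, 0], [1, 0, 0, 2.4, 0, 0, 0], [1, 0, 0, 2.8, 0, 0, 0], [1, 0, 0, 3.1, 0, 0, 0], [1, 0, 0, 3.3, 0, 0, 0], [1, 0, 0, 3.3, 0, 0, 0]]

```text
t: 23.72
tool_pos: [0.5809, -0.1045, 0.1826]
tool_rot: [2.219, 2.221, 0.002]
contact_force: [0.3, -0.3, 0.5]
opening: 0.0
```

Emit:
play_rows:
  motion:
    - [[1, 0, 0, 0.4, 0, 0, 0], [1, 0, 0, 0.8, 0, 0, 0], [1, 0, 0, 1.2, 0, 0, 0], [1, 0, 0, 1.6, 0, 0, 0], [1, 0, 0, 1.9, 0, 0, 0], [1, 0, 0, 2.1, 0, 0, 0], [1, 0, 0, 2.2, 0, 0, 0], [1, 0, 0, 2.2, 0, 0, 0]]

```text
t: 24.72
tool_pos: [0.581, -0.1046, 0.161]
tool_rot: [2.219, 2.221, 0.002]
contact_force: [-0.4, -0.4, 3.4]
opening: -0.0006
```

Travel is about 0.037. I'll push a little further until the force shows it has bottomed, then hold.

Emit:
play_rows:
  motion:
    - [[1, 0, 0, 0.1, 0, 0, 0], [1, 0, 0, 0.2, 0, 0, 0], [1, 0, 0, 0.2, 0, 0, 0]]

```text
t: 25.1
tool_pos: [0.5812, -0.1046, 0.1608]
tool_rot: [2.219, 2.221, 0.002]
contact_force: [-2.2, 0.9, 8.9]
opening: -0.0004
```

Emit:
play_rows:
  motion:
    - [[1, 0, 0, 0.25, 0, 0, 0], [1, 0, 0, 0.25, 0, 0, 0], [1, 0, 0, 0.25, 0, 0, 0], [1, 0, 0, 0.25, 0, 0, 0], [1, 0, 0, 0.25, 0, 0, 0], [1, 0, 0, 0.25, 0, 0, 0], [1, 0, 0, 0.25, 0, 0, 0], [1, 0, 0, 0.25, 0, 0, 0], [1, 0, 0, 0.25, 0, 0, 0], [1, 0, 0, 0.25, 0, 0, 0], [1, 0, 0, 0.25, 0, 0, 0], [1, 0, 0, 0.25, 0, 0, 0], [1, 0, 0, 0.25, 0, 0, 0], [1, 0, 0, 0.25, 0, 0, 0]]

```text
t: 26.85
tool_pos: [0.5813, -0.1046, 0.1608]
tool_rot: [2.218, 2.221, 0.002]
contact_force: [-5.3, 1.5, 11.3]
opening: 0.0002
```

```bash
python3 - <<'E'
from h import *
D=snap(15,("scene","side"));stat()
E
```

```text
26.95 [ 0.5812 -0.1046  0.1608] [-4.6  2.  11.6] jaw 0.1 ang -80.5 0.0801 3.0030092607983757e-05
```

View pics/c15.png

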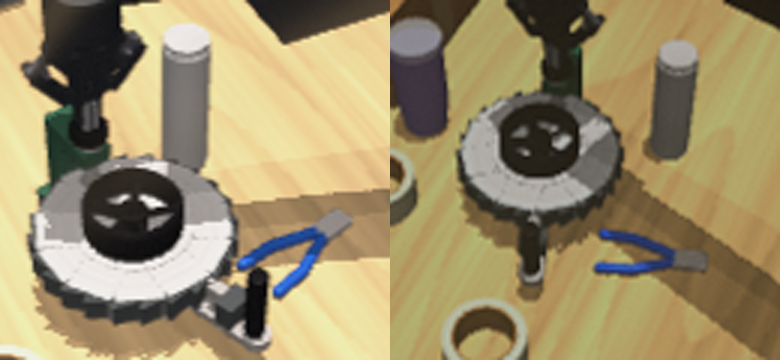

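The plunger is bottomed and has been held for over 1.7 s at about 12 N. Now I'll retreat straight up.

Emit:
play_rows:
  motion:
    - [[1, 0, 0, -0.5, 0, 0, 0], [1, 0, 0, -2, 0, 0, 0], [1, 0, 0, -5, 0, 0, 0], [1, 0, 0, -9, 0, 0, 0], [1, 0, 0, -13, 0, 0, 0], [1, 0, 0, -15, 0, 0, 0], [1, 0, 0, -15, 0, 0, 0], [1, 0, 0, -15, 0, 0, 0]]

```text
t: 27.95
tool_pos: [0.5801, -0.1043, 0.3085]
tool_rot: [-2.22, -2.222, 0.001]
contact_force: [-0.1, -0.4, -0.2]
opening: 0.0001
```

```bash
python3 - <<'E'
from h import *
D=snap(16);stat()
E
```

```text
28.1 [ 0.5801 -0.1043  0.3084] [-0.1  0.1  0.6] jaw 0.1 ang -81.24 0.0796 -3.869585761165397e-05
```

View pics/c16.png

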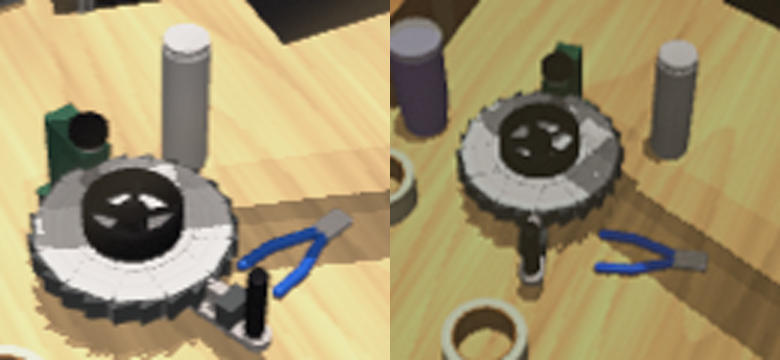

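View pics/scene16.png

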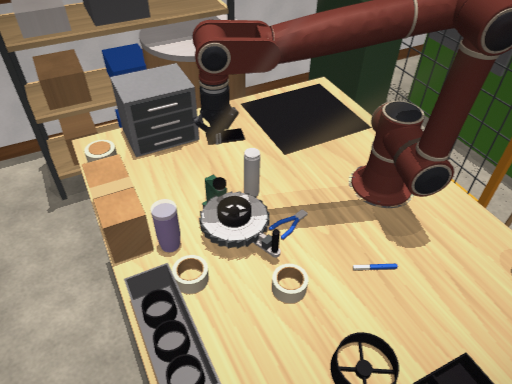

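The knob stays down at scene px (219,183), the arm is clear, and the tape rolls, tumbler, can, cutters, marker and loose moulding look unmoved.

```bash
python3 -c "
from station import ctrl
print(ctrl.finish_job())"
```

```text
the job is handed in; nothing more can be done
None
```

The job is done and handed in at about 28 s of the 67 s allowed; no verdict is reported.

- **Ratchet check:** I swung the lever clockwise to its stop, where the force rose to about 13 N with no further motion. The socket's pixel position in the side view did not change, so the table stood still.
- **Driving the table:** I used one full stroke, a loose return, then a second stroke with a small final nudge, gripping only the lever post. The table turned about 96–97° in all.
- **Socket alignment:** I estimate the socket stopped within about 1° of the plunger. The camera views put the plunger direction anywhere from -79.6° to -82°, and the socket was hidden at the end. I therefore worked from the seam lines on the table and the lever angle.
- **Pressing the plunger:** It went straight down past the plain-table depth without resistance. It bottomed with the tool at z = 0.161 m, a travel of about 37 mm, and I held it there for over 1.7 s at 9–12 N.
- **Last checks:** After I backed off, the knob stayed down, the contact force was about zero, and the other items looked unmoved in the pictures. The phone was half hidden behind the gripper in the last one.
- **One oddity:** On the second grip of the lever post I saw an unexplained upward force of about 6 N and a 2 mm lift, which did no visible harm.

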